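Fetch the flashlight from behind the row on the credenza

ROBOT

A 6-joint arm with a two-finger parallel gripper is mounted at the origin on the work surface. World frame = base frame: x ahead of the robot, y to its left, z up, the work surface at z = 0. Lengths are in m, angles in rad, forces in N, time in s.
With the tool pointing down it reaches from about 0.3 to 0.775 m from the base axis. Payload 14.6 kg.
Tool frame: the origin (TCP) lies at the very end of the fingers, on their centre line; the grasp point (between the pads) lies arm.tcp_to_grasp behind it (arm.tcp_to_grasp is the distance from the TCP to the grasp point, in m); z points along the fingers, y is the line along which they close (so a half turn about z gives the same grasp; the last joint's range is limited). The gripper opens to 94 mm and grips with 3 to 60 N. Pads are 16 mm wide; open, the fingers measure 119 mm over their backs; the gripper's body (75 mm by 177 mm) begins 78 mm behind the grasp point.
Start: joints at [-1.283, 0.3, 1.521, -0, 1.321, -0.067], TCP at [0.191, -0.516, 0.205] pointing down, gripper open.
Joint ranges: [-3.03, 3.03], [-0.79, 2.21], [0.23, 2.52], [-1.04, 4.18], [0, 3.07], [-2.55, 2.55]. Speed limits (rad/s): [2.22, 2.22, 2.57, 3.14, 3.14, 3.14].

INTERFACE

Orientations are given as a rotation vector (axis times angle).
In Python, from bench import status, viewer, sign_off, arm gives the robot as it stands.
- The arm moves only by the tool drive_tool, never from a script. Its argument "deltas" is text: rows parted by semicolons, each of 7 numbers parted by spaces: the shift along the tool's x, y, z in mm, then the turn, a rotation vector about the tool's x, y, z in units of 6 degrees (1.0 is 6 degrees), then the closure, from 0 (fully open) to 1 (shut). A call has 1 to 12 rows; each row shifts and turns the commanded pose from where the row before left it, along the tool's axes as they then stand; what a row does not reach is not made up. A row lasts 1/12 s, in which the tool goes at most 41.7 mm and 7.16 degrees, less where a joint would pass 70% of its speed; a pose out of reach is approached as far as the arm can. A call with a gripper value outside its range is refused whole. The fingers move at their own pace and stop on an object; the grip force is fixed at half the most. Time passes only in rows, so rows that do not move let the fingers close. It gives the time, the measured TCP pose, the force, the opening and the grip force at its end, in the units of the state.
- status.state(): the state, without advancing time (a new reading comes with each control period).
- viewer.camera(name): name is "scene" or "top" or "wrist"; returns a dict with "pixels" (420x560x3 uint8, red, green, blue), "fx", "fy", "cx", "cy" (pixels), "extrinsics" (4x4, takes a point from camera to world coordinates). Camera axes: x right, y down, z forward; pixel columns grow to the right and rows downward; lengths in m; the calibration is good to about 2 mm. The wrist camera is an equidistant fisheye: a pixel r from the principal point sees the ray r / f radians off the axis. A picture is of the moment at which its call begins. There is no depth.
- sign_off(): hands the job in; it is judged then, once.
The state is a dict: "clock": time; "qpos": joint angles; "qvel": joint speeds; "tau": joint torques, N m; "tool_pos": TCP position; "eef_rot": TCP orientation; "contact_force": force on the tool from outside, world axes, zero at the start; "moment": the same for the moment, N m; "opening": finger opening in m; "grasp_force": force on a finger pad.
Only numpy, scipy, OpenCV 4.12 (cv2) and the standard library are available. Lean on these libraries where they do the work, as an engineer would, in place of code of your own. Each camera call takes 0.05 s, during which the arm holds its last target. There are 200 camera calls.

TASK

A storm is coming, so get the flashlight out from behind the row: first stand the key jar, the vase and the candle upright in the blue-lined side tray, then lay the flashlight flat, centred and lengthwise in the orange dish while those three wait in the tray. Then put each of the three back upright on the middle of its own coaster, the one it came from (jar on cork, vase on white, candle on green), leaving the flashlight in the dish. Do not tip anything over and leave the bottle opener where it lies.

Things in the scene. Friction and masses are not known exactly. Their poses are not given: they have to be found in the camera images.
- key_jar: clear glass jar with brass keys sealed inside and a dark steel lid, 110 mm tall; body 58 mm in diameter from the foot to 92 mm height (grip there), lid 50 mm in diameter. About 0.3 kg. Origin: centre of its underside, z up.
- vase: blue ceramic bud vase, 115 mm tall; foot 50 mm, straight body 54 mm in diameter from 20 to 88 mm height (grip there), narrow neck above, no flower. About 0.28 kg. Origin: centre of its underside, z up.
- candle: white pillar candle, 52 mm in diameter, in a brass cup 60 mm in diameter and 22 mm high; 110 mm tall (plus an 8 mm yellow wick that is only looked at). Grip the pillar. About 0.26 kg. Origin: centre of its underside, z up.
- flashlight: matte black flashlight, flat sides, 150 mm long, lying on the grey mat (top 6 mm above the work surface) behind the row of three, parallel to it within 0.1 rad. Head (+x end) 38 mm wide and high, tail cap 34 wide, 38 high; barrel 30 mm wide, x = -61 to +35 mm, 4 to 34 mm above the underside: grip it at the middle. 0.18 kg. Origin: centre of its underside; x along it, z up.
- cork_coaster: tan cork round coaster, 76 mm across, 4 mm thick, fixed on the 6 mm grey mat; the home of the key jar, which stands on its middle at the start. Origin: centre of its underside, z up; its top is 10 mm above the work surface.
- white_coaster: white ceramic round coaster, 76 mm across, 4 mm thick, fixed on the 6 mm grey mat; the home of the vase, which stands on its middle at the start. Origin: centre of its underside, z up; its top is 10 mm above the work surface.
- green_coaster: green plastic round coaster, 76 mm across, 4 mm thick, fixed on the 6 mm grey mat; the home of the candle, which stands on its middle at the start. Origin: centre of its underside, z up; its top is 10 mm above the work surface.
- tray: side tray of pale wood with a blue lining, fixed, to the left or right of the mat: 308 mm long (x) by 148 mm wide (y), inside 300 by 140 mm, inner floor 4 to 5 mm above the work surface, rim 14 mm high. Origin: centre of its underside; x along its length. Spots 90 mm apart on its centre line leave room for the fingers.
- dish: oblong orange ceramic dish, fixed, on the other side of the mat from the tray: 200 mm long (x) by 100 mm wide (y), inside 188 by 88 mm, inner floor 5 to 6 mm above the work surface, rim 12 mm high. Origin: centre of its underside; x along its length, z up.
- opener: flat steel bottle opener, 125 mm long, 34 mm wide, 8 mm thick, lying loose between the mat and the robot; not to be moved. Origin: on its underside near the middle; x along its length towards the ring.

How it is judged:
By the outcome, as a careful person would: the job done as asked, in the order asked, and still so for the second after the job is handed in, with the robot touching nothing.
It also fails if it takes over 139 s, if anything falls off the work surface, if the arm or the gripper's body presses on something with over 40 N, if the wrist force passes 120 N, or if a joint passes its speed limit or range.

## Working session

There is one attempt and no reset: what is moved stays moved. The work goes in short steps, Python scripts to look and compute and a tool call to move; the robot and the scene stay as the last step left them, time stands still between calls to the robot, and variables do not carry over. Pictures are saved under pics/ and viewed, at most 14 in all, crops included, and the job is handed in when it is done.

Besides the shell and the picture viewer there is one more tool, called by a JSON object that holds its "op" and its "data", one argument or row to a line. drive_tool: Moves the arm, as the interface text tells. Its arguments: {"type":"object","properties":{"deltas":{"type":"string"}},"required":["deltas"]}

```bash
mkdir -p pics; ls
python3 - <<'E'
from bench import status, viewer, arm
import cv2, numpy as np
s=status.state(); print({k:np.round(v,3).tolist() for k,v in s.items()}); print(arm.tcp_to_grasp)
for n in ("top","scene"):
    c=viewer.camera(n); cv2.imwrite(f"pics/{n}0.png",c["pixels"][:,:,::-1])
    print(n,c["fx"],c["fy"],c["cx"],c["cy"],np.round(c["extrinsics"],4).tolist())
E
```

```text
pics
{'clock': 0.0, 'qpos': [-1.283, 0.3, 1.522, 0.0, 1.321, -0.067], 'qvel': [0.002, 0.001, 0.001, -0.001, 0.002, -0.002], 'tau': [-0.0, -53.181, -35.274, 0.071, 0.024, -0.0], 'tool_pos': [0.191, -0.515, 0.205], 'eef_rot': [-3.091, -0.554, 0.0], 'contact_force': [-0.402, 0.156, 0.036], 'moment': [-0.023, 0.017, 0.012], 'grasp_force': 0.0, 'opening': 0.094}
0.0188
top 513.2643023471818 513.2643023471818 283.8792393090148 204.39505440058306 [[-0.0221, -0.9938, 0.1092, 0.3871], [-0.9998, 0.0221, -0.0013, 0.0144], [-0.0012, -0.1092, -0.994, 1.2942], [0.0, 0.0, 0.0, 1.0]]
scene 528.596909910894 528.596909910894 271.219379380751 209.29632521245526 [[-0.2567, 0.6951, -0.6715, 1.2028], [0.9665, 0.187, -0.1759, 0.1707], [0.0032, -0.6942, -0.7198, 0.7481], [0.0, 0.0, 0.0, 1.0]]
```

View pics/top0.png

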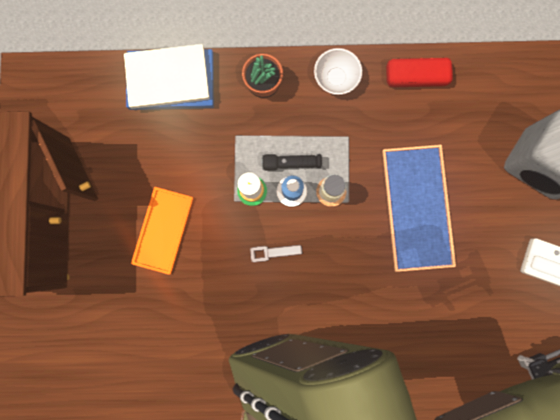

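View pics/scene0.png

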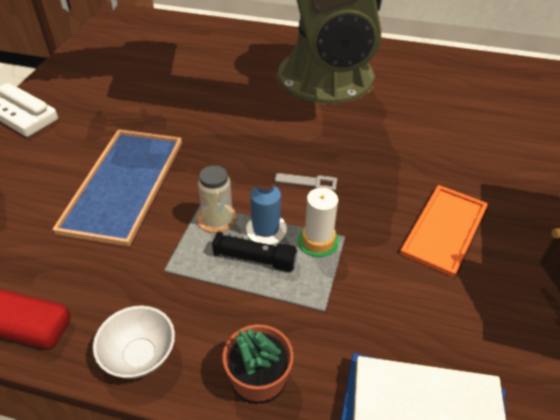

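Top view: candle (250,186), vase (292,188), jar (333,188), with the flashlight at (292,162) and its head to the left. The tray is at (419,208), the dish at (163,231) and the opener at (275,253). Next I enlarge the row and segment the tray and dish.

```bash
cat > h.py <<'E'
import numpy as np, cv2
from bench import status, viewer, arm
def cam(n): 
    c=viewer.camera(n); c["hsv"]=cv2.cvtColor(c["pixels"],cv2.COLOR_RGB2HSV); return c
def ray(c,u,v):
    d=np.array([(u-c["cx"])/c["fx"],(v-c["cy"])/c["fy"],1.]); E=np.array(c["extrinsics"])
    return E[:3,3],E[:3,:3]@d
def at(c,u,v,z):
    o,d=ray(c,u,v); return (o+d*(z-o[2])/d[2])[:2]
def proj(c,p):
    E=np.array(c["extrinsics"]); q=E[:3,:3].T@(np.array(p)-E[:3,3]); return q[0]/q[2]*c["fx"]+c["cx"],q[1]/q[2]*c["fy"]+c["cy"]
def rect(c,lo,hi,z,roi=None):
    m=cv2.inRange(c["hsv"],lo,hi)
    if roi: k=np.zeros_like(m); k[roi[1]:roi[3],roi[0]:roi[2]]=255; m&=k
    n,l,st,_=cv2.connectedComponentsWithStats(m); i=1+np.argmax(st[1:,4])
    v,u=np.nonzero(l==i); P=np.array([at(c,a,b,z) for a,b in zip(u,v)],np.float32)
    (cx,cy),(w,h),a=cv2.minAreaRect(P*1000)
    if w<h: w,h,a=h,w,a+90
    return np.round([cx,cy,w,h,(a+90)%180-90],1), np.round(P.mean(0)*1000,1)
E
python3 - <<'E'
from h import *
c=cam("top"); s=cam("scene")
for n,k in(("top",c),("scene",s)):
    print(n,"dish",rect(k,(5,150,120),(18,255,255),.012,None if n=="scene" else (120,170,210,290)))
    print(n,"tray",rect(k,(100,80,40),(125,255,255),.005,(370,130,470,290) if n=="top" else (40,120,190,250)))
    print(n,"mat",rect(k,(0,0,60),(180,40,190),.006,(230,130,352,205) if n=="top" else (165,200,350,305)))
a=cv2.resize(c["pixels"][130:210,225:355],None,fx=6,fy=6,interpolation=cv2.INTER_CUBIC)
for i in range(0,130,10): cv2.putText(a,str(225+i),(i*6,8),0,.35,(255,255,0)); cv2.line(a,(i*6,8),(i*6,14),(255,255,0))
for i in range(0,80,10): cv2.putText(a,str(130+i),(0,i*6+4),0,.35,(255,255,0))
cv2.imwrite("pics/topcrop.png",a[:,:,::-1])
b=cv2.resize(s["pixels"][155:305,160:355],None,fx=4,fy=4,interpolation=cv2.INTER_CUBIC)
for i in range(0,195,20): cv2.putText(b,str(160+i),(i*4,8),0,.35,(255,255,0)); cv2.line(b,(i*4,8),(i*4,14),(255,255,0))
for i in range(0,150,20): cv2.putText(b,str(155+i),(0,i*4+4),0,.35,(255,255,0))
cv2.imwrite("pics/scenecrop.png",b[:,:,::-1])
E
```

```text
top dish (array([473. , 296.4, 297.8, 195. ,  -1.3]), array([463.5, 281. ], dtype=float32))
top tray (array([ 514.6, -325.9,  294.2,  131.8,    3.5]), array([ 512.9, -325.8], dtype=float32))
top mat (array([600.4, -36.3, 232.1, 128.6,  88.7]), array([607.8, -32.1], dtype=float32))
scene dish (array([473.5, 318.4, 216. , 105.1, -16.4]), array([480. , 317.2], dtype=float32))
scene tray (array([ 511.2, -327.1,  284.2,  127.7,    3.5]), array([ 524. , -325.7], dtype=float32))
scene mat (array([624.3,  -8.3, 285.9, 165.2,  88.5]), array([6.576e+02, 3.000e-01], dtype=float32))
```

View pics/topcrop.png

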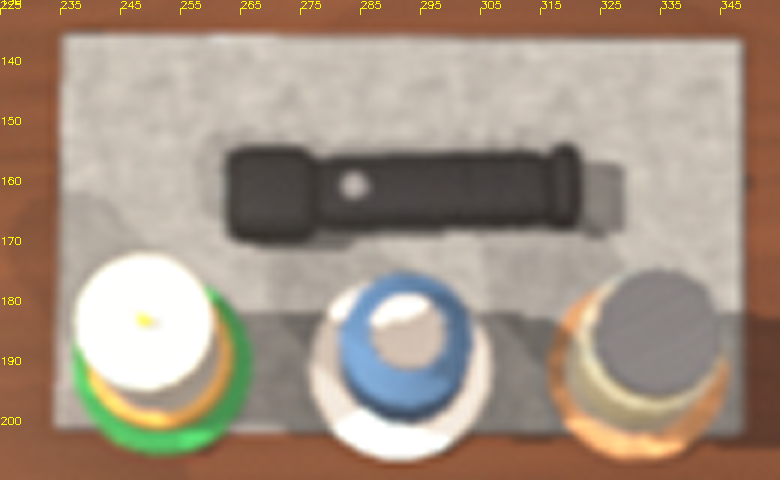

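View pics/scenecrop.png

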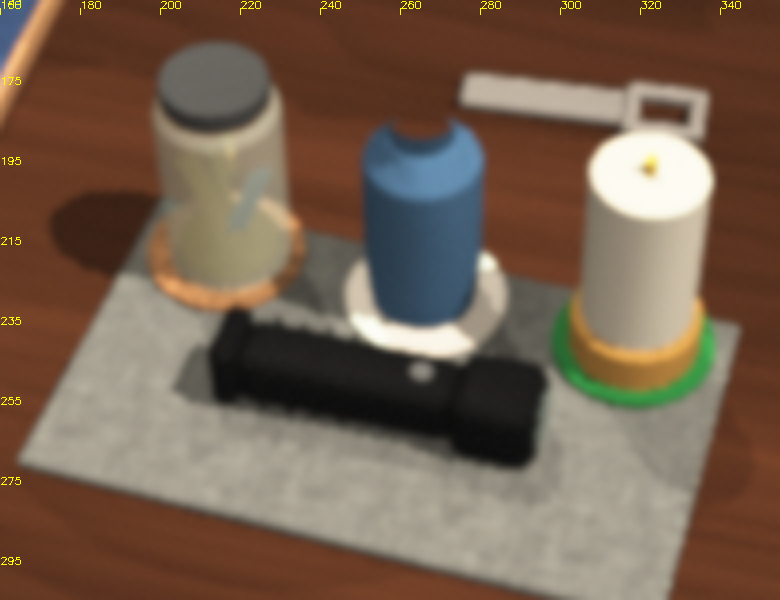

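The crops show all three objects standing centred on their coasters. The candle top is at about (249,183), the vase mouth at (293,185) and the jar lid at (334,185). The flashlight spans u 263 to 322 at v of about 161, with its head towards +y.

Run:
```python
from h import *
c=cam("top"); s=cam("scene")
T=lambda x,y:((x+.5)/6-.5+225,(y+.5)/6-.5+130)
S=lambda x,y:((x+.5)/4-.5+160,(y+.5)/4-.5+155)
r=lambda c,uv,z:np.round(at(c,*uv,z)*1000,1)
print("top  candle",r(c,T(146,321),.12),"vase",r(c,T(408,331),.125),"jar",r(c,T(657,332),.12))
print("coast green",r(c,T(162,366),.01),"white",r(c,T(401,370),.01),"cork",r(c,T(638,371),.01))
print("scene candle",r(s,S(651,176),.12),"jar",r(s,S(214,84),.12))
print("scene coast green",r(s,S(633,340),.01),"white",r(s,S(426,294),.01),"cork",r(s,S(227,243),.01))
print("fl top head",r(c,T(229,193),.044),"tail",r(c,T(581,188),.044))
print("fl corners",[r(c,T(*p),.044) for p in((229,149),(229,238),(311,148),(580,145),(580,229))])
print("fl scene corners top: tail",r(s,S(228,330),.044), "head", r(s,S(543,378),.044))
print("mat corners",[r(c,T(*p),.006) for p in((62,36),(745,39),(55,428),(745,436))])
for n,k in(("top",c),("scene",s)):
  print(n,rect(k,(8,225,200),(18,255,255),.006,(120,170,210,290) if n=="top" else None))
b=[cv2.resize(c["pixels"][180:280,125:200],None,fx=5,fy=5,interpolation=cv2.INTER_CUBIC)]
b.append(cv2.resize(c["pixels"][140:280,380:460],None,fx=500/140,fy=500/140,interpolation=cv2.INTER_CUBIC))
cv2.imwrite("pics/dt.png",np.hstack(b)[:,:,::-1]); print(b[0].shape,b[1].shape)
```

```text
top  candle [567.4  92.6] vase [560.5  -8.2] jar [ 558.8 -104.1]
coast green [565.   93.5] white [561.1  -7. ] cork [ 558.5 -106.7]
scene candle [570.3  94. ] jar [ 563.8 -102.6]
scene coast green [566.8  93. ] white [564.   -6.3] cork [ 557.1 -107.1]
fl top head [631.6  62.7] tail [630.5 -82.4]
fl corners [array([650.1,  62.3]), array([612.8,  63. ]), array([649.7,  28.5]), array([648.5, -82.6]), array([613.4, -81.5])]
fl scene corners top: tail [636.6 -76.7] head [627.3  63.4]
mat corners [array([708.7, 134.3]), array([ 700.9, -157.3]), array([540.2, 139.2]), array([ 530.4, -151.2])]Traceback (most recent call last):
  File "<stdin>", line 15, in <module>
  File "h.py", line 15, in rect
    n,l,st,_=cv2.connectedComponentsWithStats(m); i=1+np.argmax(st[1:,4])
                                                      ~~~~~~~~~^^^^^^^^^^
    return _wrapfunc(a, 'argmax', axis=axis, out=out, **kwds)
    return bound(*args, **kwds)
ValueError: attempt to get argmax of an empty sequence
```

Run:
```python
from h import *
c=cam("top"); s=cam("scene")
print(c["hsv"][231,163],s["hsv"][230,445])
for n,k in(("top",c),("scene",s)):
  h=k["hsv"][231,163] if n=="top" else k["hsv"][230,445]
  for z in (.006,.012): print(n,z,rect(k,(int(h[0])-4,200,150),(int(h[0])+4,255,255),z,(120,170,210,290) if n=="top" else (390,170,500,290)))
b=[cv2.resize(c["pixels"][180:280,125:200],None,fx=5,fy=5,interpolation=cv2.INTER_CUBIC)]
b.append(cv2.resize(c["pixels"][140:280,380:460],None,fx=500/140,fy=500/140,interpolation=cv2.INTER_CUBIC))
cv2.imwrite("pics/dt.png",np.hstack(b)[:,:,::-1]); print(b[0].shape,b[1].shape)
```

```text
[ 19 194 255] [ 13 189 252]
top 0.006 (array([461. , 363.7, 142.6,   5.8, -15.5]), array([459.3, 364.1], dtype=float32))
top 0.012 (array([460.7, 362. , 141.9,   5.7, -15.5]), array([459. , 362.5], dtype=float32))
scene 0.006 (array([476.2, 316.7, 187.9, 103.3, -16.6]), array([523.6, 316.3], dtype=float32))
scene 0.012 (array([482. , 315.5, 186.4, 102.5, -16.6]), array([529.1, 315.1], dtype=float32))
(500, 375, 3) (500, 286, 3)
```

View pics/dt.png

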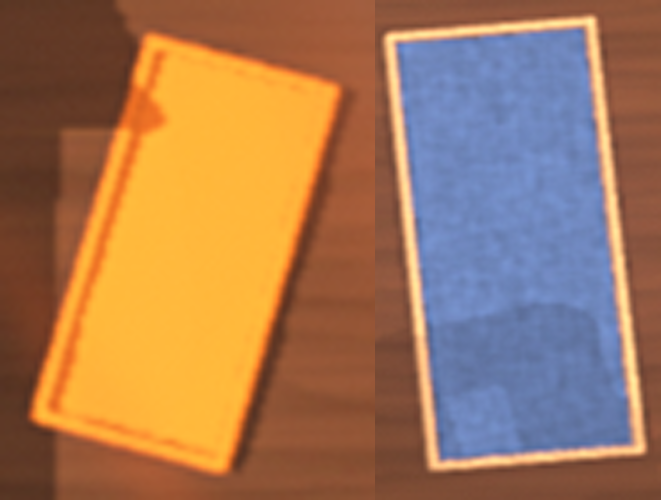

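The dish outer corners in the crop are (148,33), (342,90), (229,473) and (30,420). The tray outer corners are (384,35), (595,17), (646,455) and (432,470).

```bash
cat >> h.py <<'E'
from scipy.spatial.transform import Rotation as R
def delta(p,yaw):
    "remaining shift in present tool axes (mm) and turn about tool z (units of 6 deg) to TCP p (mm), tool x at yaw deg"
    s=status.state(); A=R.from_rotvec(s["eef_rot"]); y=np.radians(yaw)
    T=R.from_matrix(np.array([[np.cos(y),np.sin(y),0],[np.sin(y),-np.cos(y),0],[0,0,-1.]]))
    print("to",p,"shift",np.round(A.inv().apply(np.array(p)-np.array(s["tool_pos"])*1000),1),"turn",np.round(np.degrees((A.inv()*T).as_rotvec())/6,2))
E
python3 - <<'E'
from h import *
c=cam("top")
for n,P,f,o,z in(("dish",[(148,33),(342,90),(229,473),(30,420)],5,(125,180),.012),("tray",[(9,35),(220,17),(271,455),(57,470)],500/140,(380,140),.014)):
    Q=np.array([at(c,(x+.5)/f-.5+o[0],(y+.5)/f-.5+o[1],z)*1000 for x,y in P])
    print(n,Q.round(1).tolist(),Q.mean(0).round(1)); d=(Q[0]+Q[1]-Q[2]-Q[3])/2; print(np.hypot(*d),np.degrees(np.arctan2(d[1],d[0])))
delta([559,-106,130],0)
E
```

```text
dish [[581.4, 338.9], [550.2, 241.1], [360.3, 297.6], [388.5, 396.4]] [470.1 318.5]
199.68975931858546 -16.587958094010794
tray [[662.5, -239.8], [672.1, -390.4], [362.3, -408.5], [355.3, -259.8]] [ 513.1 -324.6]
309.0897192659582 3.542252477115808
to [559, -106, 130] shift [ 487.4 -256.4   75.4] turn [-0.    0.    3.39]
```

{"op": "drive_tool", "data": {
  "deltas": "0 0 0 0 0 1.13 0;0 0 0 0 0 1.13 0;0 0 0 0 0 1.13 0;22 -25 0 0 0 0 0;22 -25 0 0 0 0 0;22 -25 0 0 0 0 0;22 -25 0 0 0 0 0;22 -25 0 0 0 0 0;22 -25 0 0 0 0 0;22 -25 0 0 0 0 0;22 -25 0 0 0 0 0;22 -25 0 0 0 0 0"
}}

```text
clock: 1.45
tool_pos: [0.39, -0.2894, 0.2056]
eef_rot: [3.141, -0.0, 0.0]
contact_force: [-0.4, -1.4, -0.0]
opening: 0.094
grasp_force: 0.0
```

{"op": "drive_tool", "data": {
  "deltas": "22 -25 0 0 0 0 0;22 -25 0 0 0 0 0;22 -25 0 0 0 0 0;22 -25 0 0 0 0 0;22 -25 0 0 0 0 0;22 -25 0 0 0 0 0;22 -25 0 0 0 0 0;12 -10 0 0 0 0 0;0 0 0 0 0 0 0;0 0 0 0 0 0 0"
}}

```text
clock: 2.28
tool_pos: [0.5552, -0.1054, 0.2051]
eef_rot: [-3.142, -0.002, 0.001]
contact_force: [0.0, -0.2, 0.5]
opening: 0.0941
grasp_force: 0.0
```

Run:
```python
from h import *
delta([559,-106,45],0)
c=cam("wrist"); cv2.imwrite("pics/w1.png",c["pixels"][:,:,::-1]); print(c["fx"],c["cx"],c["cy"],np.round(c["extrinsics"],3).tolist())
```

```text
to [559, -106, 45] shift [  3.9   0.6 160.1] turn [-0.    0.01  0.01]
325.19226210127806 280.6423193428501 214.7071393959874 [[0.0, -0.962, -0.272, 0.633], [-1.0, 0.0, -0.001, -0.105], [0.001, 0.272, -0.962, 0.385], [0.0, 0.0, 0.0, 1.0]]
```

View pics/w1.png

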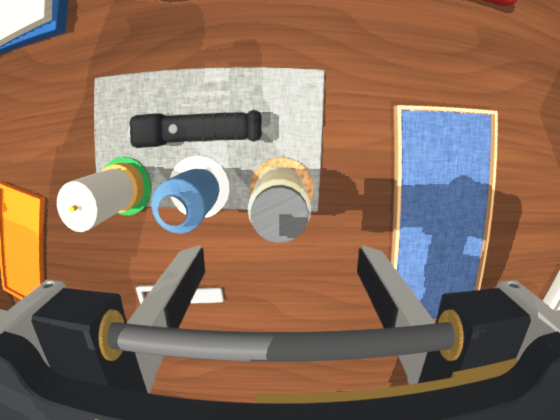

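Wrist view: jar lid at (279,213), which puts it at about (559,-104) mm and agrees with the top view. The flashlight is clear behind the row. Descending on the jar.

{"op": "drive_tool", "data": {
  "deltas": "4 -1 30 0 0 0 0;0 0 30 0 0 0 0;0 0 30 0 0 0 0;0 0 30 0 0 0 0;0 0 25 0 0 0 0;0 0 15 0 0 0 0;0 0 0 0 0 0 0;0 0 0 0 0 0 0;0 0 0 0 0 0 1;0 0 0 0 0 0 1;0 0 0 0 0 0 1;0 0 0 0 0 0 1"
}}

```text
clock: 3.33
tool_pos: [0.5595, -0.105, 0.0463]
eef_rot: [3.141, -0.0, 0.002]
contact_force: [0.1, -0.2, -0.3]
opening: 0.071
grasp_force: 0.0
```

{"op": "drive_tool", "data": {
  "deltas": "0 0 0 0 0 0 1;0 0 0 0 0 0 1;0 0 0 0 0 0 1;0 0 0 0 0 0 1;0 0 0 0 0 0 1;0 0 0 0 0 0 1"
}}

```text
clock: 3.83
tool_pos: [0.5593, -0.1048, 0.0457]
eef_rot: [3.142, -0.0, 0.001]
contact_force: [-1.0, 1.9, 5.2]
opening: 0.0575
grasp_force: 30.0
```

{"op": "drive_tool", "data": {
  "deltas": "0 0 -10 0 0 0 1;0 0 -20 0 0 0 1;0 0 -20 0 0 0 1;3.8 15 0 0 0 0 1;5 25 0 0 0 0 1;5 25 0 0 0 0 1;5 25 0 0 0 0 1;5 25 0 0 0 0 1;5 25 0 0 0 0 1;5 25 0 0 0 0 1;5 25 0 0 0 0 1;5 25 0 0 0 0 1"
}}

```text
clock: 4.83
tool_pos: [0.6025, -0.3218, 0.0945]
eef_rot: [-3.141, 0.001, 0.002]
contact_force: [0.0, 0.2, -2.0]
opening: 0.0575
grasp_force: 30.0
```

{"op": "drive_tool", "data": {
  "deltas": "0 0 0 0 0 0 1;0 0 20 0 0 0 1;0 0 15 0 0 0 1;0 0 10 0 0 0 1;0 0 5 0 0 0 1;0 0 4 0 0 0 1;0 0 0 0 0 0 1;0 0 0 0 0 0 1"
}}

```text
clock: 5.5
tool_pos: [0.6032, -0.3199, 0.042]
eef_rot: [3.141, -0.0, 0.001]
contact_force: [-0.1, -0.4, -1.8]
opening: 0.0572
grasp_force: 30.0
```

{"op": "drive_tool", "data": {
  "deltas": "0 0 1.5 0 0 0 1;0 0 0 0 0 0 1;0 0 0 0 0 0 1;0 0 0 0 0 0 0.6;0 0 0 0 0 0 0.2;0 0 0 0 0 0 0;0 0 0 0 0 0 0;0 0 0 0 0 0 0;0 0 0 0 0 0 0;0 0 0 0 0 0 0"
}}

```text
clock: 6.33
tool_pos: [0.6029, -0.3198, 0.04]
eef_rot: [3.142, -0.0, 0.0]
contact_force: [0.9, -0.1, 0.2]
opening: 0.0928
grasp_force: 0.0
```

{"op": "drive_tool", "data": {
  "deltas": "0 0 -30 0 0 0 0;0 0 -30 0 0 0 0;0 0 -30 0 0 0 0;0 0 -25 0 0 0 0;0 0 0 0 0 0 0"
}}

```text
clock: 6.75
tool_pos: [0.6046, -0.3208, 0.1613]
eef_rot: [3.137, -0.0, 0.012]
contact_force: [-0.0, 0.7, 0.8]
opening: 0.0936
grasp_force: 0.0
```

Run:
```python
from h import *
delta([562,-7,45],0)
```

```text
to [562, -7, 45] shift [ -43.5 -314.3  114.6] turn [ 0.04 -0.07 -0.  ]
```

{"op": "drive_tool", "data": {
  "deltas": "-3.7 -18 0 0 0 0 0;-3.7 -29 0 0 0 0 0;-3.7 -30 0 0 0 0 0;-3.7 -30 0 0 0 0 0;-3.7 -30 0 0 0 0 0;-3.7 -30 0 0 0 0 0;-3.7 -30 0 0 0 0 0;-3.7 -30 0 0 0 0 0;-3.7 -30 0 0 0 0 0;-3.7 -30 0 0 0 0 0;-4 -26 0 0 0 0 0;0 0 0 0 0 0 0"
}}

```text
clock: 7.75
tool_pos: [0.5612, -0.0031, 0.1546]
eef_rot: [-3.141, -0.005, 0.001]
contact_force: [0.2, -0.2, 0.0]
opening: 0.094
grasp_force: 0.0
```

Run:
```python
from h import *
delta([562,-7,45],0)
c=cam("wrist"); cv2.imwrite("pics/w2.png",c["pixels"][:,:,::-1]); print(np.round(c["extrinsics"],4).tolist())
```

```text
to [562, -7, 45] shift [  0.8   4.  109.6] turn [-0.01  0.    0.03]
[[0.0022, -0.9623, -0.2719, 0.6395], [-1.0, -0.0021, -0.0005, -0.0023], [-0.0001, 0.2719, -0.9623, 0.3342], [0.0, 0.0, 0.0, 1.0]]
```

View pics/w2.png

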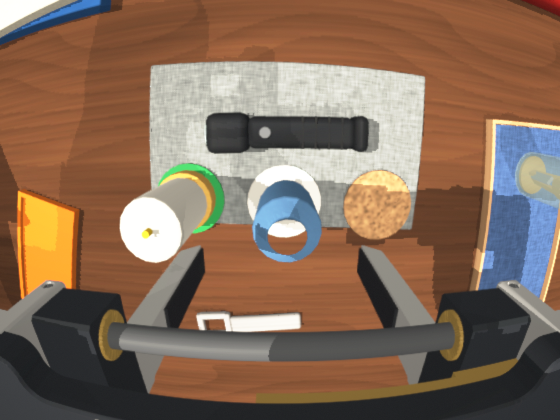

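Vase mouth at (289,237) and its coaster at (284,204), so the vase is at about (562,-7) mm. The jar stands in the tray and the cork coaster is empty. Gripping the vase.

{"op": "drive_tool", "data": {
  "deltas": "1 4 25 0 0 0 0;0 0 30 0 0 0 0;0 0 30 0 0 0 0;0 0 15 0 0 0 0;0 0 9 0 0 0 0;0 0 0 0 0 0 0;0 0 0 0 0 0 1;0 0 0 0 0 0 1;0 0 0 0 0 0 1;0 0 0 0 0 0 1;0 0 0 0 0 0 1;0 0 0 0 0 0 1"
}}

```text
clock: 8.8
tool_pos: [0.5632, -0.0107, 0.0464]
eef_rot: [-3.141, 0.0, -0.001]
contact_force: [0.6, 3.1, 1.4]
opening: 0.0573
grasp_force: 1.3
```

{"op": "drive_tool", "data": {
  "deltas": "0 0 0 0 0 0 1;0 0 0 0 0 0 1;0 0 0 0 0 0 1;0 0 0 0 0 0 1"
}}

```text
clock: 9.13
tool_pos: [0.5633, -0.0106, 0.0464]
eef_rot: [-3.141, 0.0, -0.001]
contact_force: [-0.4, 3.2, 5.6]
opening: 0.0533
grasp_force: 30.0
```

Run:
```python
from h import *
delta([513,-325.5,90],0)
```

```text
to [513, -325.5, 90] shift [-50.2 314.9 -43.7] turn [-0.   -0.01 -0.  ]
```

{"op": "drive_tool", "data": {
  "deltas": "0 0 -15 0 0 0 1;0 0 -30 0 0 0 1;-4.2 17 0 0 0 0 1;-4.2 26 0 0 0 0 1;-4.2 28 0 0 0 0 1;-4.2 28 0 0 0 0 1;-4.2 28 0 0 0 0 1;-4.2 28 0 0 0 0 1;-4.2 28 0 0 0 0 1;-4.2 28 0 0 0 0 1;-4.2 28 0 0 0 0 1;-4.2 28 0 0 0 0 1"
}}

```text
clock: 10.13
tool_pos: [0.5201, -0.2791, 0.0903]
eef_rot: [-3.141, 0.0, 0.002]
contact_force: [0.1, 0.0, -1.9]
opening: 0.0534
grasp_force: 30.0
```

{"op": "drive_tool", "data": {
  "deltas": "-4.2 28 0 0 0 0 1;-4 20 0 0 0 0 1;0 0 0 0 0 0 1;0 0 20 0 0 0 1;0 0 15 0 0 0 1;0 0 8 0 0 0 1;0 0 5 0 0 0 1;0 0 0 0 0 0 1;0 0 0 0 0 0 1;0 0 0 0 0 0 1"
}}

```text
clock: 10.97
tool_pos: [0.5131, -0.3259, 0.0438]
eef_rot: [3.141, 0.0, 0.001]
contact_force: [0.0, 0.4, -2.1]
opening: 0.0537
grasp_force: 30.0
```

{"op": "drive_tool", "data": {
  "deltas": "0 0 2.7 0 0 0 1;0 0 0 0 0 0 1;0 0 0 0 0 0 1;0 0 0 0 0 0 0.6;0 0 0 0 0 0 0.2;0 0 0 0 0 0 0;0 0 0 0 0 0 0;0 0 0 0 0 0 0;0 0 0 0 0 0 0;0 0 0 0 0 0 0"
}}

```text
clock: 11.8
tool_pos: [0.5127, -0.3258, 0.0403]
eef_rot: [3.141, -0.0, 0.0]
contact_force: [0.7, -0.1, -0.5]
opening: 0.0899
grasp_force: 0.0
```

{"op": "drive_tool", "data": {
  "deltas": "0 0 -20 0 0 0 0;0 0 -30 0 0 0 0;0 0 -30 0 0 0 0;0 0 -30 0 0 0 0;0 -18 0 0 0 0 0;4 -29 0 0 0 0 0;4 -30 0 0 0 0 0;4 -30 0 0 0 0 0;4 -30 0 0 0 0 0;4 -30 0 0 0 0 0;4 -30 0 0 0 0 0;4 -30 0 0 0 0 0"
}}

```text
clock: 12.8
tool_pos: [0.5407, -0.0974, 0.1504]
eef_rot: [3.142, -0.0, 0.0]
contact_force: [0.3, -1.1, -0.3]
opening: 0.0936
grasp_force: 0.0
```

{"op": "drive_tool", "data": {
  "deltas": "4 -30 0 0 0 0 0;4 -30 0 0 0 0 0;4 -30 0 0 0 0 0;4 -30 0 0 0 0 0;4 -30 0 0 0 0 0;5 -22 0 0 0 0 0;5 -16 0 0 0 0 0;0 0 0 0 0 0 0;0 0 0 0 0 0 0;0 0 0 0 0 0 0"
}}

```text
clock: 13.63
tool_pos: [0.5706, 0.0885, 0.1502]
eef_rot: [3.141, -0.001, -0.0]
contact_force: [-0.7, 0.4, 0.4]
opening: 0.0937
grasp_force: 0.0
```

Run:
```python
from h import *
delta([567,93,45],0)
c=cam("wrist"); cv2.imwrite("pics/w3.png",c["pixels"][:,:,::-1]); print(np.round(c["extrinsics"],4).tolist())
```

```text
to [567, 93, 45] shift [ -3.6  -4.6 105.2] turn [ 0.  0. -0.]
[[-0.0015, -0.9624, -0.2716, 0.6488], [-1.0, 0.0017, -0.0003, 0.0891], [0.0008, 0.2716, -0.9624, 0.3298], [0.0, 0.0, 0.0, 1.0]]
```

View pics/w3.png

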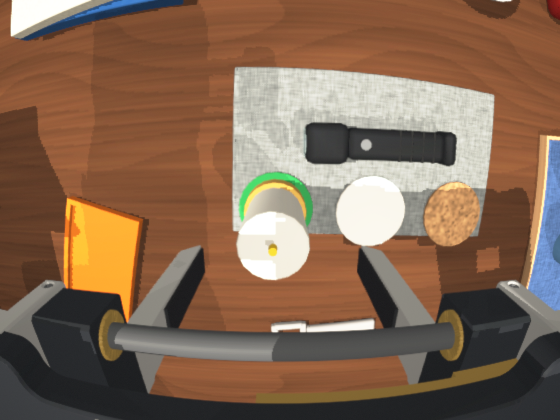

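Candle top at (273,245), which gives (568,94) mm. The white coaster (370,211) and cork coaster (452,213) are empty. Gripping the candle.

{"op": "drive_tool", "data": {
  "deltas": "-3 -5 20 0 0 0 0;0 0 30 0 0 0 0;0 0 30 0 0 0 0;0 0 15 0 0 0 0;0 0 9 0 0 0 0;0 0 0 0 0 0 0;0 0 0 0 0 0 0.5;0 0 0 0 0 0 1;0 0 0 0 0 0 1;0 0 0 0 0 0 1;0 0 0 0 0 0 1;0 0 0 0 0 0 1"
}}

```text
clock: 14.68
tool_pos: [0.5679, 0.0942, 0.0466]
eef_rot: [-3.142, 0.0, -0.001]
contact_force: [-0.3, -0.2, 0.0]
opening: 0.0573
grasp_force: 0.0
```

{"op": "drive_tool", "data": {
  "deltas": "0 0 0 0 0 0 1;0 0 0 0 0 0 1;0 0 0 0 0 0 1;0 0 0 0 0 0 1;0 0 0 0 0 0 1"
}}

```text
clock: 15.1
tool_pos: [0.5679, 0.0942, 0.0465]
eef_rot: [-3.142, 0.0, -0.001]
contact_force: [-1.8, 1.3, 4.5]
opening: 0.0517
grasp_force: 30.0
```

Run:
```python
from h import *
delta([423,-331,90],0)
c={"fx":325.19,"cx":280.64,"cy":214.71}
E=np.array([[-0.0015,-0.9624,-0.2716,.6488],[-1,.0017,-.0003,.0891],[.0008,.2716,-.9624,.3298]])
for n,u,v,z in(("white",370.5,211,.01),("cork",452,213,.01),("candle",273,245,.12)):
    a=np.array([u-c["cx"],v-c["cy"]]);r=np.hypot(*a);t=r/c["fx"];d=E[:,:3]@np.r_[a/r*np.sin(t),np.cos(t)]
    print(n,(E[:,3]+d*(z-E[2,3])/d[2]).round(4))
```

```text
to [423, -331, 90] shift [-144.8  425.2  -43.6] turn [-0. -0. -0.]
white [ 0.5624 -0.005   0.01  ]
cork [ 0.5602 -0.1041  0.01  ]
candle [0.5679 0.0943 0.12  ]
```

{"op": "drive_tool", "data": {
  "deltas": "0 0 -15 0 0 0 1;0 0 -30 0 0 0 1;-6.5 17 0 0 0 0 1;-9.3 25 0 0 0 0 1;-10 28 0 0 0 0 1;-10 28 0 0 0 0 1;-10 28 0 0 0 0 1;-10 28 0 0 0 0 1;-10 28 0 0 0 0 1;-10 28 0 0 0 0 1;-10 28 0 0 0 0 1;-10 28 0 0 0 0 1"
}}

```text
clock: 16.1
tool_pos: [0.471, -0.1729, 0.0909]
eef_rot: [-3.141, 0.0, 0.001]
contact_force: [0.7, -0.8, -3.0]
opening: 0.0517
grasp_force: 30.0
```

{"op": "drive_tool", "data": {
  "deltas": "-10 28 0 0 0 0 1;-10 28 0 0 0 0 1;-10 28 0 0 0 0 1;-10 28 0 0 0 0 1;-9 28 0 0 0 0 1;0 19 0 0 0 0 1;0 0 0 0 0 0 1;0 0 0 0 0 0 1;0 0 0 0 0 0 1"
}}

```text
clock: 16.85
tool_pos: [0.4228, -0.3301, 0.0908]
eef_rot: [-3.141, 0.0, 0.001]
contact_force: [0.4, -0.2, -1.2]
opening: 0.052
grasp_force: 30.0
```

Run:
```python
from h import *
delta([423,-331,41],0)
```

```text
to [423, -331, 41] shift [ 0.3  1.  49.8] turn [-0.01  0.01 -0.  ]
```

{"op": "drive_tool", "data": {
  "deltas": "0 0 20 0 0 0 1;0 0 15 0 0 0 1;0 0 9 0 0 0 1;0 0 5 0 0 0 1;0 0 1 0 0 0 1;0 0 0 0 0 0 1;0 0 0 0 0 0 1;0 0 0 0 0 0 0.6;0 0 0 0 0 0 0.2;0 0 0 0 0 0 0;0 0 0 0 0 0 0;0 0 0 0 0 0 0"
}}

```text
clock: 17.85
tool_pos: [0.423, -0.3309, 0.0415]
eef_rot: [3.141, -0.0, 0.001]
contact_force: [-0.0, 0.7, 0.1]
opening: 0.0751
grasp_force: 0.0
```

{"op": "drive_tool", "data": {
  "deltas": "0 0 0 0 0 0 0;0 0 0 0 0 0 0;0 0 -20 0 0 0 0;0 0 -30 0 0 0 0;0 0 -30 0 0 0 0;0 0 -30 0 0 0 0;5 -20 0 0 0 0 0;10 -28 0 0 0 0 0;15 -30 0 0 0 0 0;20 -30 0 0 0 0 0;20 -30 0 0 0 0 0;20 -30 0 0 0 0 0"
}}

```text
clock: 18.85
tool_pos: [0.5136, -0.1613, 0.1515]
eef_rot: [3.141, -0.001, 0.001]
contact_force: [0.4, -0.9, 0.5]
opening: 0.0938
grasp_force: 0.0
```

{"op": "drive_tool", "data": {
  "deltas": "20 -30 0 0 0 0 0;20 -30 0 0 0 0 0;20 -30 0 0 0 0 0;10 -20 0 0 0 -1 0;10 -10 0 0 0 -1 0;0 0 0 0 0 -1 0;0 0 0 0 0 -1 0;0 0 0 0 0 -1 0;0 0 0 0 0 -1 0;0 0 0 0 0 -1 0;0 0 0 0 0 -1 0;0 0 0 0 0 -1 0"
}}

```text
clock: 19.85
tool_pos: [0.5918, -0.0418, 0.1512]
eef_rot: [-2.795, -1.433, 0.0]
contact_force: [-0.4, 0.0, 0.2]
opening: 0.0938
grasp_force: 0.0
```

{"op": "drive_tool", "data": {
  "deltas": "0 0 0 0 0 -1 0;0 0 0 0 0 -1 0;0 0 0 0 0 -1 0;0 0 0 0 0 -1 0;0 0 0 0 0 -1 0;0 0 0 0 0 -1 0;0 0 0 0 0 0 0;0 0 0 0 0 0 0;0 0 0 0 0 0 0"
}}

```text
clock: 20.6
tool_pos: [0.5918, -0.0418, 0.1512]
eef_rot: [-2.225, -2.217, 0.0]
contact_force: [-0.5, -0.7, 0.3]
opening: 0.0941
grasp_force: 0.0
```

Run:
```python
from h import *
print(status.state()["qpos"])
delta([631,-10,100],90)
c=cam("wrist"); cv2.imwrite("pics/w4.png",c["pixels"][:,:,::-1]); print(np.round(c["extrinsics"],4).tolist())
```

```text
[-1.32252401e-01  4.42503215e-01  1.45578408e+00  1.61674747e-05
  1.24336708e+00 -1.28586773e-01]
to [631, -10, 100] shift [31.9 39.  51.2] turn [-0.   -0.   -0.04]
[[1.0, -0.0047, -0.0006, 0.591], [-0.0047, -0.9621, -0.2727, 0.0381], [0.0007, 0.2727, -0.9621, 0.3308], [0.0, 0.0, 0.0, 1.0]]
```

View pics/w4.png

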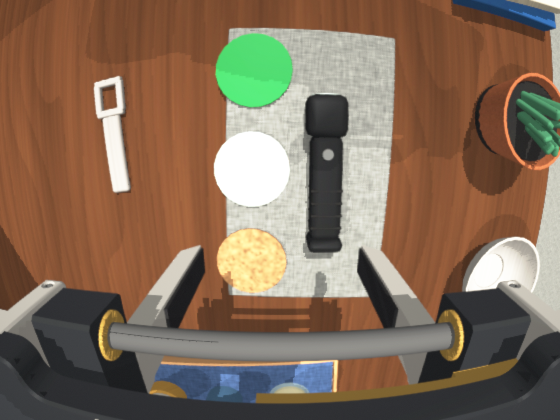

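Flashlight head end at (327,96) and tail end at (324,250). Coaster centres: green (254,70), white (252,169), cork (251,260).

```bash
cat >> h.py <<'E'
def fish(c,u,v,z):
    a=np.array([u-c["cx"],v-c["cy"]]);r=np.hypot(*a);t=r/c["fx"];E=np.array(c["extrinsics"])
    d=E[:3,:3]@np.r_[a/r*np.sin(t),np.cos(t)]; return ((E[:3,3]+d*(z-E[2,3])/d[2])[:2]*1000).round(1)
E
python3 - <<'E'
from h import *
c=cam("wrist")
for n,u,v,z in(("head",327,96,.044),("tail",324,250,.04),("green",254,70,.01),("white",252,169,.01),("cork",251,260,.01),("barrelL",310,215,.04),("barrelR",341,215,.04),("barrelL",311,145,.04),("barrelR",342,145,.04)): print(n,fish(c,u,v,z))
E
```

```text
head [631.7  64.2]
tail [632.7 -80. ]
green [565.6  93.2]
white [562.5  -5.4]
cork [ 558.7 -103.4]
barrelL [618.2 -44.7]
barrelR [647.6 -44.8]
barrelL [618.2  20.2]
barrelR [646.3  20.6]
```

{"op": "drive_tool", "data": {
  "deltas": "17 20 0 0 0 0 0.4;16 20 0 0 0 0 0.4;0 0 30 0 0 0 0.4;0 0 30 0 0 0 0.4;0 0 25 0 0 0 0.4;0 0 15 0 0 0 0.4;0 0 0 0 0 0 0.4;0 0 0 0 0 0 0.4;0 0 0 0 0 0 0.4"
}}

```text
clock: 21.45
tool_pos: [0.6326, -0.0089, 0.0527]
eef_rot: [2.221, 2.219, 0.002]
contact_force: [-0.2, 0.5, 0.3]
opening: 0.0563
grasp_force: 0.0
```

Run:
```python
from h import *
delta([632,-9,14],90)
```

```text
to [632, -9, 14] shift [-0.1 -0.6 38.7] turn [ 0.02  0.   -0.01]
```

{"op": "drive_tool", "data": {
  "deltas": "0 -0.5 15 0 0 0 0.4;0 0 12 0 0 0 0.4;0 0 8 0 0 0 0.4;0 0 3.5 0 0 0 0.4;0 0 0 0 0 0 0.4;0 0 0 0 0 0 0.4;0 0 0 0 0 0 1;0 0 0 0 0 0 1;0 0 0 0 0 0 1;0 0 0 0 0 0 1;0 0 0 0 0 0 1;0 0 0 0 0 0 1"
}}

```text
clock: 22.45
tool_pos: [0.6316, -0.0088, 0.0131]
eef_rot: [2.221, 2.221, 0.001]
contact_force: [0.8, -0.5, 1.6]
opening: 0.0297
grasp_force: 30.0
```

{"op": "drive_tool", "data": {
  "deltas": "0 0 0 0 0 0 1;0 0 0 0 0 0 1;0 0 0 0 0 0 1;0 0 0 0 0 0 1"
}}

```text
clock: 22.78
tool_pos: [0.6316, -0.0088, 0.0131]
eef_rot: [2.221, 2.221, 0.001]
contact_force: [1.7, 0.2, 5.4]
opening: 0.0298
grasp_force: 30.0
```

{"op": "drive_tool", "data": {
  "deltas": "0 0 -15 0 0 0 1;0 0 -25 0 0 0 1;0 0 -25 0 0 0 1;15 -8 0 0 0 0 1;24 -12 0 0 0 0 1;28 -14 0 0 0 0 1;28 -14 0 0 0 0 1;28 -14 0 0 0 0 1;28 -14 0 0 0 0 1;28 -14 0 0 0 0 1;28 -14 0 0 0 0 1;28 -14 0 0 0 0 1"
}}

```text
clock: 23.78
tool_pos: [0.512, 0.2272, 0.0772]
eef_rot: [-2.221, -2.221, 0.002]
contact_force: [0.2, -0.0, -1.6]
opening: 0.0298
grasp_force: 30.0
```

{"op": "drive_tool", "data": {
  "deltas": "28 -14 0 0 0 0 1;28 -14 0 0 0 0 1;24 -12 0 0 0 0 1;15 -8 0 0 0 0 1;0 0 0 0 0 -1 1;0 0 0 0 0 -1 1;0 0 0 0 0 -1 1;0 0 0 0 0 -1 1;0 0 0 0 0 -1 1;0 0 0 0 0 -1 1;0 0 0 0 0 -1 1;0 0 0 0 0 -1 1"
}}

```text
clock: 24.78
tool_pos: [0.4649, 0.3209, 0.0771]
eef_rot: [-1.118, -2.935, 0.002]
contact_force: [-0.5, -0.4, -1.0]
opening: 0.0295
grasp_force: 30.0
```

{"op": "drive_tool", "data": {
  "deltas": "0 0 0 0 0 -1 1;0 0 0 0 0 -1 1;0 0 0 0 0 -1 1;0 0 0 0 0 -1 1;0 0 0 0 0 -0.23 1;0 0 0 0 0 0 1;0 0 0 0 0 0 1;0 0 0 0 0 0 1"
}}

```text
clock: 25.45
tool_pos: [0.4653, 0.3211, 0.0776]
eef_rot: [-0.458, -3.108, 0.0]
contact_force: [-0.5, 0.5, -1.0]
opening: 0.0298
grasp_force: 30.0
```

Run:
```python
from h import *
delta([471,318,13],163.4)
c=cam("wrist"); cv2.imwrite("pics/w5.png",c["pixels"][:,:,::-1])
c=cam("scene"); cv2.imwrite("pics/s5.png",cv2.resize(c["pixels"][140:300,350:510],None,fx=3,fy=3)[:,:,::-1])
```

```text
to [471, 318, 13] shift [-6.4 -1.3 64.6] turn [-0.   -0.   -0.03]
```

View pics/w5.png

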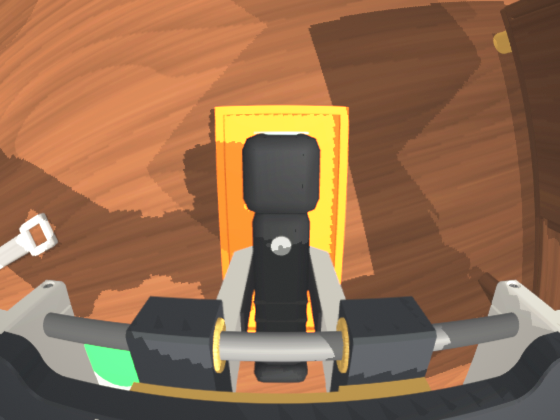

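Flashlight held parallel to the dish; dish far rim edge spans (216–349, 107). Checking the centre from that edge.

Run:
```python
from h import *
c=cam("wrist"); 
a,b=fish(c,216,107,.012),fish(c,349,107,.012); print(a,b,np.hypot(*(a-b)))
m=(a+b)/2; w=np.radians(163.4); ax=np.array([np.cos(w),np.sin(w)]); print("centre",m-100*ax, "edge dir",np.degrees(np.arctan2(*(b-a)[::-1])))
print("head end", fish(c,282,133,.108), "TCP", np.round(status.state()["tool_pos"],4))
```

```text
[360.3 302.2] [389.1 398. ] 100.03539373641712
centre [470.53225745 321.53116326] edge dir 73.26783977220529
head end [392.1 344.1] TCP [0.4654 0.3212 0.0777]
```

{"op": "drive_tool", "data": {
  "deltas": "-5.5 0.5 20 0 0 0 1;0 0 20 0 0 0 1;0 0 12 0 0 0 1;0 0 7 0 0 0 1;0 0 4 0 0 0 1;0 0 0 0 0 0 1;0 0 0 0 0 0 1;0 0 0 0 0 0 1"
}}

```text
clock: 26.27
tool_pos: [0.4713, 0.3204, 0.0156]
eef_rot: [0.454, 3.107, 0.001]
contact_force: [-0.3, 0.1, -1.1]
opening: 0.0297
grasp_force: 30.0
```

{"op": "drive_tool", "data": {
  "deltas": "0 0 2 0 0 0 1;0 0 0.7 0 0 0 1;0 0 0 0 0 0 1;0 0 0 0 0 0 1;0 0 0 0 0 0 0.8;0 0 0 0 0 0 0.6;0 0 0 0 0 0 0.5;0 0 0 0 0 0 0.5;0 0 0 0 0 0 0.5;0 0 0 0 0 0 0.5;0 0 0 0 0 0 0.5;0 0 0 0 0 0 0.5"
}}

```text
clock: 27.27
tool_pos: [0.4708, 0.3201, 0.012]
eef_rot: [-0.454, -3.108, 0.0]
contact_force: [0.3, -0.1, 0.0]
opening: 0.047
grasp_force: 0.0
```

{"op": "drive_tool", "data": {
  "deltas": "0 0 -15 0 0 0 0.5;0 0 -30 0 0 0 0;0 0 -30 0 0 0 0;0 0 -30 0 0 0 0;0 0 -30 0 0 0 0;0 0 0 0 0 1 0;0 0 0 0 0 1 0;0 0 0 0 0 1 0;0 0 0 0 0 1 0;0 0 0 0 0 1 0;0 0 0 0 0 1 0;0 0 0 0 0 1 0"
}}

```text
clock: 28.27
tool_pos: [0.4708, 0.3201, 0.147]
eef_rot: [-1.545, -2.735, 0.0]
contact_force: [-0.8, 0.2, -1.0]
opening: 0.0942
grasp_force: 0.0
```

{"op": "drive_tool", "data": {
  "deltas": "0 0 0 0 0 1 0;0 0 0 0 0 1 0;0 0 0 0 0 1 0;0 0 0 0 0 1 0;0 0 0 0 0 1 0;0 0 0 0 0 1 0;0 0 0 0 0 1 0;0 0 0 0 0 1 0;0 0 0 0 0 0 0;0 0 0 0 0 0 0"
}}

```text
clock: 29.1
tool_pos: [0.4708, 0.3201, 0.147]
eef_rot: [-2.516, -1.881, 0.0]
contact_force: [-0.2, -0.6, 0.2]
opening: 0.0941
grasp_force: 0.0
```

Run:
```python
from h import *
print(status.state()["qpos"]); delta([423,-331,155],0)
```

```text
[ 5.32740749e-01  3.95241374e-01  1.53334474e+00 -3.21030977e-06
  1.21303417e+00  8.19731373e-01]
to [423, -331, 155] shift [-638.   138.4   -8. ] turn [-0.    0.   12.26]
```

{"op": "drive_tool", "data": {
  "deltas": "0 0 0 0 0 1.02 0;0 0 0 0 0 1.02 0;0 0 0 0 0 1.02 0;0 0 0 0 0 1.02 0;0 0 0 0 0 1.02 0;0 0 0 0 0 1.02 0;0 0 0 0 0 1.02 0;0 0 0 0 0 1.02 0;0 0 0 0 0 1.02 0;0 0 0 0 0 1.02 0;0 0 0 0 0 1.02 0;0 0 0 0 0 1.02 0"
}}

```text
clock: 30.1
tool_pos: [0.4708, 0.3201, 0.147]
eef_rot: [3.142, -0.004, -0.0]
contact_force: [-1.3, 0.5, -0.5]
opening: 0.094
grasp_force: 0.0
```

{"op": "drive_tool", "data": {
  "deltas": "-2 20 -1 0 0 0 0;-2 28 -1 0 0 0 0;-2 30 -1 0 0 0 0;-2 30 -1 0 0 0 0;-2 30 -1 0 0 0 0;-2 30 -1 0 0 0 0;-2 30 -1 0 0 0 0;-2 30 -1 0 0 0 0;-2 30 0 0 0 0 0;-2 30 0 0 0 0 0;-2 30 0 0 0 0 0;-2 30 0 0 0 0 0"
}}

```text
clock: 31.1
tool_pos: [0.4461, -0.0293, 0.1552]
eef_rot: [3.142, 0.005, 0.001]
contact_force: [0.2, 0.3, -0.4]
opening: 0.094
grasp_force: 0.0
```

{"op": "drive_tool", "data": {
  "deltas": "-2 30 0 0 0 0 0;-2 30 0 0 0 0 0;-2 30 0 0 0 0 0;-2 30 0 0 0 0 0;-2 30 0 0 0 0 0;-2 30 0 0 0 0 0;-2 30 0 0 0 0 0;-2 30 0 0 0 0 0;-2 30 0 0 0 0 0;-2 25 0 0 0 0 0;0 0 0 0 0 0 0;0 0 0 0 0 0 0"
}}

```text
clock: 32.1
tool_pos: [0.4257, -0.3235, 0.1547]
eef_rot: [-3.141, -0.0, 0.001]
contact_force: [-0.2, 0.4, -0.1]
opening: 0.0942
grasp_force: 0.0
```

Run:
```python
from h import *
delta([423,-331,42],0)
c=cam("top"); s=cam("scene")
a=cv2.resize(c["pixels"][180:285,125:205],None,fx=4,fy=4,interpolation=cv2.INTER_CUBIC)
b=cv2.resize(s["pixels"][110:260,30:190],None,fx=420/150,fy=420/150,interpolation=cv2.INTER_CUBIC)
cv2.imwrite("pics/chk.png",np.hstack([a,b])[:,:,::-1])
```

```text
to [423, -331, 42] shift [ -2.6   7.5 112.7] turn [-0.  0.  0.]
```

View pics/chk.png

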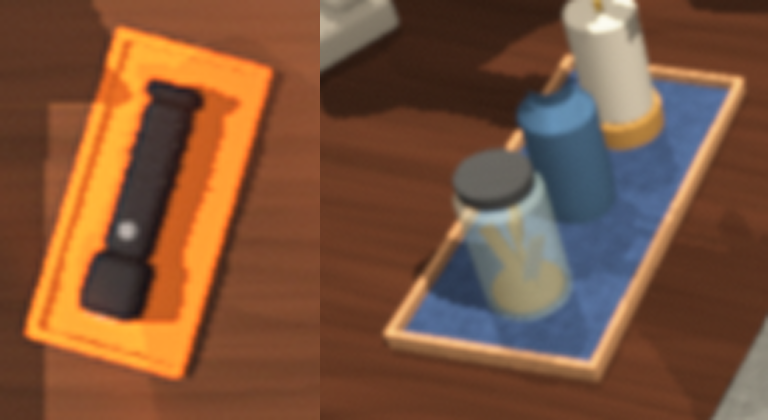

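The flashlight lies lengthwise and centred in the dish: its midpoint (144,200) matches the dish centre (151,203) once parallax is allowed for. Jar, vase and candle all stand upright in the tray. Returning the candle first.

{"op": "drive_tool", "data": {
  "deltas": "-2.5 7.5 25 0 0 0 0;0 0 30 0 0 0 0;0 0 30 0 0 0 0;0 0 18 0 0 0 0;0 0 9 0 0 0 0;0 0 0 0 0 0 0;0 0 0 0 0 0 0.5;0 0 0 0 0 0 1;0 0 0 0 0 0 1;0 0 0 0 0 0 1;0 0 0 0 0 0 1;0 0 0 0 0 0 1"
}}

```text
clock: 33.2
tool_pos: [0.4236, -0.3305, 0.0434]
eef_rot: [3.141, -0.002, 0.001]
contact_force: [0.4, -0.4, -0.5]
opening: 0.0576
grasp_force: 0.0
```

{"op": "drive_tool", "data": {
  "deltas": "0 0 0 0 0 0 1;0 0 0 0 0 0 1;0 0 0 0 0 0 1;0 0 0 0 0 0 1;0 0 0 0 0 0 1;0 0 -15 0 0 0 1;0 0 -30 0 0 0 1;0 0 0 0 0 0 1;0 0 0 0 0 0 1"
}}

```text
clock: 33.95
tool_pos: [0.4239, -0.3306, 0.0887]
eef_rot: [3.14, -0.002, 0.002]
contact_force: [-0.1, 0.7, -2.9]
opening: 0.052
grasp_force: 30.0
```

Run:
```python
from h import *
delta([567,93.5,87],0)
```

```text
to [567, 93.5, 87] shift [ 142.6 -424.3    1.4] turn [ 0.01 -0.01 -0.01]
```

{"op": "drive_tool", "data": {
  "deltas": "5 -17 0 0 0 0 1;9 -26 0 0 0 0 1;10 -30 0 0 0 0 1;10 -30 0 0 0 0 1;10 -30 0 0 0 0 1;10 -30 0 0 0 0 1;10 -30 0 0 0 0 1;10 -30 0 0 0 0 1;10 -30 0 0 0 0 1;10 -30 0 0 0 0 1;10 -30 0 0 0 0 1;10 -30 0 0 0 0 1"
}}

```text
clock: 34.95
tool_pos: [0.5375, 0.0142, 0.0866]
eef_rot: [-3.141, 0.002, 0.003]
contact_force: [-0.1, 0.7, -2.6]
opening: 0.0519
grasp_force: 30.0
```

{"op": "drive_tool", "data": {
  "deltas": "10 -30 0 0 0 0 1;10 -30 0 0 0 0 1;8 -21 0 0 0 0 1;0 0 0 0 0 0 1;0 0 0 0 0 0 1;0 0 0 0 0 0 1;0 0 0 0 0 0 1"
}}

```text
clock: 35.53
tool_pos: [0.5656, 0.0926, 0.0874]
eef_rot: [3.141, -0.004, -0.002]
contact_force: [1.2, -0.1, -2.3]
opening: 0.0515
grasp_force: 30.0
```

Run:
```python
from h import *
delta([567,94,50],0)
```

```text
to [567, 94, 50] shift [ 1.5 -1.4 37.4] turn [ 0.    0.01 -0.02]
```

{"op": "drive_tool", "data": {
  "deltas": "1 -0.5 15 0 0 0 1;0 0 12 0 0 0 1;0 0 6 0 0 0 1;0 0 3 0 0 0 1;0 0 0 0 0 0 1;0 0 0 0 0 0 1;0 0 0 0 0 0 1"
}}

```text
clock: 36.12
tool_pos: [0.5674, 0.0939, 0.0526]
eef_rot: [-3.142, 0.002, -0.001]
contact_force: [-0.0, -0.2, -2.6]
opening: 0.0518
grasp_force: 30.0
```

{"op": "drive_tool", "data": {
  "deltas": "0 0 2 0 0 0 1;0 0 1.5 0 0 0 1;0 0 0.5 0 0 0 1;0 0 0 0 0 0 1;0 0 0 0 0 0 1;0 0 0 0 0 0 1"
}}

```text
clock: 36.62
tool_pos: [0.5674, 0.094, 0.0492]
eef_rot: [3.142, -0.002, 0.002]
contact_force: [-4.5, -0.8, 10.3]
opening: 0.0517
grasp_force: 30.0
```

{"op": "drive_tool", "data": {
  "deltas": "0 0 -0.5 0 0 0 1;0 0 0 0 0 0 1;0 0 0 0 0 0 0.6;0 0 0 0 0 0 0.3;0 0 0 0 0 0 0;0 0 0 0 0 0 0;0 0 0 0 0 0 0;0 0 0 0 0 0 0;0 0 0 0 0 0 0;0 0 -20 0 0 0 0;0 0 -30 0 0 0 0;0 0 -30 0 0 0 0"
}}

```text
clock: 37.62
tool_pos: [0.5665, 0.0939, 0.1289]
eef_rot: [3.141, -0.002, -0.003]
contact_force: [0.8, 0.5, 0.4]
opening: 0.0937
grasp_force: 0.0
```

{"op": "drive_tool", "data": {
  "deltas": "0 0 -25 0 0 0 0;-4 20 0 0 0 0 0;-4 28 0 0 0 0 0;-4 30 0 0 0 0 0;-4 30 0 0 0 0 0;-4 30 0 0 0 0 0;-4 30 0 0 0 0 0;-4 30 0 0 0 0 0;-4 30 0 0 0 0 0;-4 30 0 0 0 0 0;-4 30 0 0 0 0 0;-4 30 0 0 0 0 0"
}}

```text
clock: 38.62
tool_pos: [0.5222, -0.2255, 0.1536]
eef_rot: [3.142, -0.002, 0.0]
contact_force: [0.6, 0.2, -0.6]
opening: 0.0941
grasp_force: 0.0
```

{"op": "drive_tool", "data": {
  "deltas": "-4 30 0 0 0 0 0;-4 30 0 0 0 0 0;-4 30 0 0 0 0 0;0 25 0 0 0 0 0;0 17 0 0 0 0 0;0 0 0 0 0 0 0;0 0 0 0 0 0 0;0 0 0 0 0 0 0"
}}

```text
clock: 39.28
tool_pos: [0.5106, -0.3552, 0.1534]
eef_rot: [-3.141, 0.001, 0.0]
contact_force: [0.1, 0.7, 0.6]
opening: 0.0943
grasp_force: 0.0
```

Run:
```python
from h import *
delta([513,-325.7,43],0)
```

```text
to [513, -325.7, 43] shift [  2.4 -29.4 110.4] turn [-0.    0.   -0.01]
```

{"op": "drive_tool", "data": {
  "deltas": "1.2 -15 0 0 0 0 0;1.2 -14.5 0 0 0 0 0;0 0 30 0 0 0 0;0 0 30 0 0 0 0;0 0 25 0 0 0 0;0 0 16 0 0 0 0;0 0 8 0 0 0 0;0 0 0 0 0 0 0;0 0 0 0 0 0 0;0 0 0 0 0 0 0.6;0 0 0 0 0 0 1;0 0 0 0 0 0 1"
}}

```text
clock: 40.28
tool_pos: [0.5133, -0.3266, 0.0456]
eef_rot: [3.141, -0.002, 0.002]
contact_force: [0.1, 0.1, -0.2]
opening: 0.0773
grasp_force: 0.0
```

{"op": "drive_tool", "data": {
  "deltas": "0 0 0 0 0 0 1;0 0 0 0 0 0 1;0 0 0 0 0 0 1;0 0 0 0 0 0 1;0 0 0 0 0 0 1;0 0 0 0 0 0 1;0 0 0 0 0 0 1"
}}

```text
clock: 40.87
tool_pos: [0.513, -0.3265, 0.0446]
eef_rot: [3.142, -0.002, 0.0]
contact_force: [-0.5, 0.9, 1.2]
opening: 0.0532
grasp_force: 30.0
```

{"op": "drive_tool", "data": {
  "deltas": "0 0 -15 0 0 0 1;0 0 -30 0 0 0 1;3 -17 0 0 0 0 1;4 -26 0 0 0 0 1;5 -30 0 0 0 0 1;5 -30 0 0 0 0 1;5 -30 0 0 0 0 1;5 -30 0 0 0 0 1;5 -30 0 0 0 0 1;5 -30 0 0 0 0 1;5 -30 0 0 0 0 1;5 -30 0 0 0 0 1"
}}

```text
clock: 41.87
tool_pos: [0.5601, -0.042, 0.0892]
eef_rot: [-3.142, 0.002, 0.001]
contact_force: [0.9, -0.2, -3.2]
opening: 0.0538
grasp_force: 30.0
```

{"op": "drive_tool", "data": {
  "deltas": "2 -20 0 0 0 0 1;0 -12 0 0 0 0 1;0 0 0 0 0 0 1;0 0 0 0 0 0 1;0 0 0 0 0 0 1;0 0 0 0 0 0 1"
}}

```text
clock: 42.37
tool_pos: [0.5623, -0.0126, 0.0895]
eef_rot: [3.141, -0.004, -0.0]
contact_force: [-0.6, -0.1, -2.3]
opening: 0.0534
grasp_force: 30.0
```

Run:
```python
from h import *
delta([562.5,-6,49],0)
```

```text
to [562.5, -6, 49] shift [ 0.2 -6.6 40.5] turn [ 0.    0.   -0.02]
```

{"op": "drive_tool", "data": {
  "deltas": "0 -6.5 5 0 0 0 1;0 0 15 0 0 0 1;0 0 10 0 0 0 1;0 0 6 0 0 0 1;0 0 1.5 0 0 0 1;0 0 1 0 0 0 1;0 0 0 0 0 0 1;0 0 0 0 0 0 1;0 0 0 0 0 0 1"
}}

```text
clock: 43.12
tool_pos: [0.5626, -0.005, 0.0515]
eef_rot: [3.142, -0.002, 0.001]
contact_force: [0.2, 0.4, -1.9]
opening: 0.0534
grasp_force: 30.0
```

{"op": "drive_tool", "data": {
  "deltas": "0 0.7 1 0 0 0 1;0 0 0.5 0 0 0 1;0 0 0 0 0 0 1;0 0 0 0 0 0 1;0 0 0 0 0 0 1"
}}

```text
clock: 43.53
tool_pos: [0.5628, -0.0056, 0.0506]
eef_rot: [-3.142, 0.002, -0.002]
contact_force: [-3.0, 1.4, 6.9]
opening: 0.0534
grasp_force: 30.0
```

{"op": "drive_tool", "data": {
  "deltas": "0 0 -0.4 0 0 0 1;0 0 0 0 0 0 1;0 0 0 0 0 0 0.6;0 0 0 0 0 0 0.3;0 0 0 0 0 0 0;0 0 0 0 0 0 0;0 0 0 0 0 0 0;0 0 0 0 0 0 0;0 0 0 0 0 0 0;0 0 -20 0 0 0 0;0 0 -30 0 0 0 0;0 0 -30 0 0 0 0"
}}

```text
clock: 44.53
tool_pos: [0.5618, -0.0057, 0.1304]
eef_rot: [-3.141, 0.002, 0.003]
contact_force: [-0.4, -0.9, 0.7]
opening: 0.094
grasp_force: 0.0
```

{"op": "drive_tool", "data": {
  "deltas": "0 0 -25 0 0 0 0;4 20 0 0 0 0 0;4 28 0 0 0 0 0;4 30 0 0 0 0 0;4 30 0 0 0 0 0;4 30 0 0 0 0 0;4 30 0 0 0 0 0;4 30 0 0 0 0 0;4 30 0 0 0 0 0;4 30 0 0 0 0 0;4 30 0 0 0 0 0;0 20 0 0 0 0 0"
}}

```text
clock: 45.53
tool_pos: [0.6018, -0.3163, 0.1545]
eef_rot: [3.142, -0.004, -0.0]
contact_force: [-0.6, -0.6, -0.5]
opening: 0.0938
grasp_force: 0.0
```

{"op": "drive_tool", "data": {
  "deltas": "0 6 0 0 0 0 0;0 0 0 0 0 0 0;0 0 0 0 0 0 0;0 0 0 0 0 0 0"
}}

```text
clock: 45.87
tool_pos: [0.6022, -0.3184, 0.1551]
eef_rot: [-3.141, 0.0, 0.0]
contact_force: [0.9, 0.6, 0.0]
opening: 0.0943
grasp_force: 0.0
```

Run:
```python
from h import *
delta([603,-320,43],0)
```

```text
to [603, -320, 43] shift [  0.8   1.6 112.1] turn [-0.  0. -0.]
```

{"op": "drive_tool", "data": {
  "deltas": "0.8 1.6 25 0 0 0 0;0 0 30 0 0 0 0;0 0 30 0 0 0 0;0 0 18 0 0 0 0;0 0 8 0 0 0 0;0 0 0 0 0 0 0;0 0 0 0 0 0 0.4;0 0 0 0 0 0 1;0 0 0 0 0 0 1;0 0 0 0 0 0 1;0 0 0 0 0 0 1;0 0 0 0 0 0 1"
}}

```text
clock: 46.87
tool_pos: [0.6029, -0.3213, 0.0445]
eef_rot: [3.142, -0.002, 0.001]
contact_force: [-0.3, 1.0, 3.8]
opening: 0.0576
grasp_force: 30.1
```

{"op": "drive_tool", "data": {
  "deltas": "0 0 0 0 0 0 1;0 0 0 0 0 0 1;0 0 0 0 0 0 1;0 0 0 0 0 0 1"
}}

```text
clock: 47.2
tool_pos: [0.6029, -0.3213, 0.0445]
eef_rot: [3.141, -0.002, 0.001]
contact_force: [-2.0, 1.8, 5.7]
opening: 0.0579
grasp_force: 30.0
```

{"op": "drive_tool", "data": {
  "deltas": "0 0 -15 0 0 0 1;0 0 -30 0 0 0 1;-3 -15 0 0 0 0 1;-5 -25 0 0 0 0 1;-6 -28 0 0 0 0 1;-6 -28 0 0 0 0 1;-6 -28 0 0 0 0 1;-6 -28 0 0 0 0 1;-6 -28 0 0 0 0 1;-5 -22 0 0 0 0 1;0 -12 0 0 0 0 1;0 0 0 0 0 0 1"
}}

```text
clock: 48.2
tool_pos: [0.56, -0.1055, 0.0889]
eef_rot: [-3.141, -0.001, 0.0]
contact_force: [0.2, -0.3, -1.9]
opening: 0.0577
grasp_force: 30.0
```

{"op": "drive_tool", "data": {
  "deltas": "0 0 0 0 0 0 1;0 0 0 0 0 0 1"
}}

```text
clock: 48.37
tool_pos: [0.5602, -0.1083, 0.0888]
eef_rot: [3.141, -0.003, 0.0]
contact_force: [-0.1, -1.0, -1.9]
opening: 0.0575
grasp_force: 30.0
```

Run:
```python
from h import *
delta([559.2,-105,50],0)
```

```text
to [559.2, -105, 50] shift [-1.1 -3.3 38.8] turn [ 0.   -0.   -0.02]
```

{"op": "drive_tool", "data": {
  "deltas": "-1 -3 5 0 0 0 1;0 0 14 0 0 0 1;0 0 9 0 0 0 1;0 0 6 0 0 0 1;0 0 2 0 0 0 1;0 0 1 0 0 0 1;0 0 0 0 0 0 1;0 0 0 0 0 0 1;0 0 0 0 0 0 1"
}}

```text
clock: 49.12
tool_pos: [0.5593, -0.1044, 0.0524]
eef_rot: [3.141, -0.002, 0.001]
contact_force: [0.0, -0.2, -3.9]
opening: 0.0578
grasp_force: 30.0
```

{"op": "drive_tool", "data": {
  "deltas": "0 0 1.5 0 0 0 1;0 0 0.7 0 0 0 1;0 0 0 0 0 0 1;0 0 0 0 0 0 1;0 0 0 0 0 0 1"
}}

```text
clock: 49.53
tool_pos: [0.5593, -0.1043, 0.0504]
eef_rot: [3.141, -0.002, 0.001]
contact_force: [-2.6, 0.5, 6.3]
opening: 0.0574
grasp_force: 30.0
```

Contact made. Releasing, rising and retreating towards the start.

{"op": "drive_tool", "data": {
  "deltas": "0 0 -0.4 0 0 0 1;0 0 0 0 0 0 1;0 0 0 0 0 0 0.6;0 0 0 0 0 0 0.3;0 0 0 0 0 0 0;0 0 0 0 0 0 0;0 0 0 0 0 0 0;0 0 0 0 0 0 0;0 0 0 0 0 0 0;0 0 -20 0 0 0 0;0 0 -30 0 0 0 0;0 0 -30 0 0 0 0"
}}

```text
clock: 50.53
tool_pos: [0.5585, -0.1042, 0.1305]
eef_rot: [-3.141, 0.002, 0.003]
contact_force: [-0.3, -0.0, 0.5]
opening: 0.0944
grasp_force: 0.0
```

{"op": "drive_tool", "data": {
  "deltas": "0 0 -30 0 0 0 0;0 0 -20 0 0 0 0;-20 20 0 0 0 0 0;-20 25 0 0 0 0 0;-20 25 0 0 0 0 0;-20 25 0 0 0 0 0;-20 25 0 0 0 0 0;-20 25 0 0 0 0 0;-20 25 0 0 0 0 0;-20 25 0 0 0 0 0;0 0 0 0 0 0 0;0 0 0 0 0 0 0"
}}

```text
clock: 51.53
tool_pos: [0.3981, -0.3, 0.1802]
eef_rot: [3.142, -0.006, 0.0]
contact_force: [0.3, -0.1, 0.1]
opening: 0.0938
grasp_force: 0.0
```

Run:
```python
from h import *
c=cam("top"); s=cam("scene")
a=cv2.resize(c["pixels"][130:280,225:355],None,fx=3,fy=3,interpolation=cv2.INTER_CUBIC)
b=cv2.resize(s["pixels"][155:305,160:290+60],None,fx=2,fy=2,interpolation=cv2.INTER_CUBIC)
b=cv2.copyMakeBorder(b,0,450-300,0,0,cv2.BORDER_CONSTANT)
cv2.imwrite("pics/fin.png",np.hstack([a,b])[:,:,::-1])
```

```text
(no output)
```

View pics/fin.png

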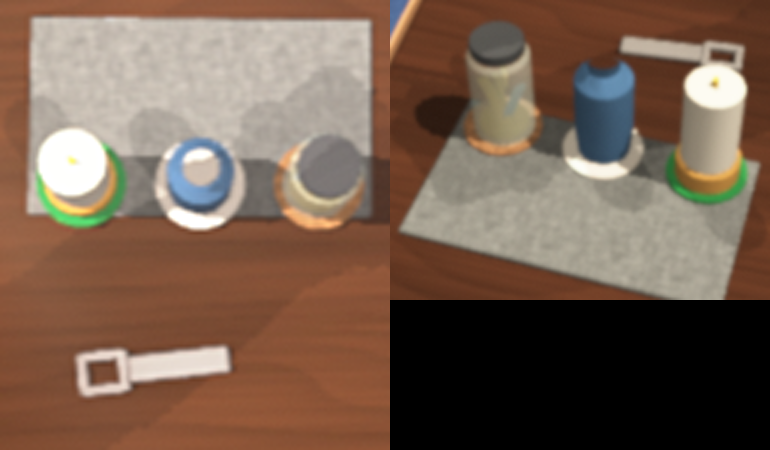

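All three stand upright on their own coasters: candle top (73,162), vase (200,167), jar lid (330,167) in the crop. The opener is untouched.

```bash
python3 -c "
from bench import sign_off
print(sign_off())"
```

```text
the job is handed in; nothing more can be done
None
```

Job handed in at about 52 s: the flashlight lies flat, centred and lengthwise in the orange dish; the jar, vase and candle stand upright on their own coasters, and the opener is where it was.

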